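# Ready the order for table 8

## Task

Get the tea order for table 8 ready: take biscuits from the board and lay exactly two on every plate on the tray, flat and side by side within the plate's lip, and press the step key of the table-number counter until the 8 stands in its window. Biscuits that are not needed belong on the board, and the tongs and the trivet stay where they are.

Things in the scene. Friction and masses are not known exactly. Their poses are not given: they have to be found in the camera images.
- drum (a joint): Angle (rad) of the white digit drum in the counter. Digit n (0 to 9) stands in the window when it reads n x 0.6283 (36 deg a digit), so 8 at 5.027; after 9 comes 0 again and the angle keeps growing (8 once more at 11.31). Each full press of the step key turns it on by one digit and a spring detent holds it there; it cannot be stepped back. At the start it shows 9 (reading -0.63), 0, 1 or 2.
- step_key (a joint): Travel (m) of the step key: 0 up, 0.013 fully down on a firm stop. Pressing takes 1 to 3.5 N up to the stop. The step is made from about 9 mm on; a shallower press does not count. A spring lifts the key, which must come right up (below about 1 mm) before the next press counts.
- key_top (a point): Centre of the top face of the step key, a round flat steel button 32 mm across that stands 18 mm above the counter's flat top; moves down with the key (press along -z).
- counter: Table-number counter, a grey desk unit fixed to the sill, base 110 mm (its x) x 142 mm (its y), origin under its centre, z up. On its -y half a flat-topped block 76 mm high carries the step key (38 mm from the origin towards -y, key top 94 mm high). On its +y half a rounded hood 90 mm high covers the drum.
- window (a point): Centre of the window in the counter's hood, 15 mm x 45 mm, through which one digit of the drum is seen; it looks up and to the counter's +x (40 deg from vertical), and two brass marks flank it. The black digits, 15 mm high, stand upright when read from the counter's +x side, the side away from the robot.
- board: Flat beech serving board that holds the biscuits, 250 mm (its x) x 160 mm (its y), 8 mm thick, without a rim, fixed; a short 50 mm wide handle tab on its -x end. Origin under its centre, z up.
- tray: Round steel serving tray, 256 mm across, fixed; floor 4 mm thick, a rounded rim 8.5 mm high. Origin under its centre. The plates stand on it.
- plate1: One of two or three alike white round tea plates on the tray (the others are absent), 106 mm across, loose, 250 g. Flat floor 6 mm above its underside, 98 mm across inside a low rounded lip that ends 9 mm above the underside. Origin at the centre of its underside, z up.
- plate2: One of two or three alike white round tea plates on the tray (the others are absent), 106 mm across, loose, 250 g. Flat floor 6 mm above its underside, 98 mm across inside a low rounded lip that ends 9 mm above the underside. Origin at the centre of its underside, z up.
- plate3: One of two or three alike white round tea plates on the tray (the others are absent), 106 mm across, loose, 250 g. Flat floor 6 mm above its underside, 98 mm across inside a low rounded lip that ends 9 mm above the underside. Origin at the centre of its underside, z up.
- biscuit1: One of seven alike oblong tea biscuits, 56 mm (its x) x 28 mm (its y) x 15 mm (its z), rounded edges, 30 g, loose. Origin at its very centre (7.5 mm above what it lies flat on). Either broad face may be up.
- biscuit2: One of seven alike oblong tea biscuits, 56 mm (its x) x 28 mm (its y) x 15 mm (its z), rounded edges, 30 g, loose. Origin at its very centre (7.5 mm above what it lies flat on). Either broad face may be up.
- biscuit3: One of seven alike oblong tea biscuits, 56 mm (its x) x 28 mm (its y) x 15 mm (its z), rounded edges, 30 g, loose. Origin at its very centre (7.5 mm above what it lies flat on). Either broad face may be up.
- biscuit4: One of seven alike oblong tea biscuits, 56 mm (its x) x 28 mm (its y) x 15 mm (its z), rounded edges, 30 g, loose. Origin at its very centre (7.5 mm above what it lies flat on). Either broad face may be up.
- biscuit5: One of seven alike oblong tea biscuits, 56 mm (its x) x 28 mm (its y) x 15 mm (its z), rounded edges, 30 g, loose. Origin at its very centre (7.5 mm above what it lies flat on). Either broad face may be up.
- biscuit6: One of seven alike oblong tea biscuits, 56 mm (its x) x 28 mm (its y) x 15 mm (its z), rounded edges, 30 g, loose. Origin at its very centre (7.5 mm above what it lies flat on). Either broad face may be up.
- biscuit7: One of seven alike oblong tea biscuits, 56 mm (its x) x 28 mm (its y) x 15 mm (its z), rounded edges, 30 g, loose. Origin at its very centre (7.5 mm above what it lies flat on). Either broad face may be up.
- trivet: Leaf-shaped silicone trivet, about 115 mm x 70 mm x 8 mm, lying beyond the far end of the board; a bystander.
- tongs: Pair of steel tongs, about 175 mm long, 12 mm high, lying across beyond the far end of the board; a bystander.

How it is judged:
By the outcome, as a careful person would: the job done as asked, in the order asked, and still so for the second after the job is handed in, with the robot touching nothing.
Of plate1, plate2, plate3 only 2 to 3 are there at a start; the rules pass over those that are not, and their reading is None.
At some moment in a run one of biscuit1, biscuit2, biscuit3, biscuit4, biscuit5, biscuit6, biscuit7 may be knocked a few centimetres aside while the robot is not near it.
Once in a run the grip may slacken for a moment while it holds something.
It also fails if it takes over 210 s, if anything falls off the work surface, if the arm or the gripper's body presses on something with over 40 N, if the wrist force passes 120 N, or if a joint passes its speed limit or range.

## Robot

A 6-joint arm with a two-finger parallel gripper is mounted at the origin on the work surface. World frame = base frame: x ahead of the robot, y to its left, z up, the work surface at z = 0. Lengths are in mm, angles in rad, forces in N, time in s.
With the tool pointing down it reaches from about 300 to 775 mm from the base axis. Payload 14.6 kg.
Tool frame: the origin (TCP) lies between the finger pads; the fingertips stand 8 mm ahead of it and the grasp point (between the pads) lies 11 mm behind it; z points along the fingers, y is the direction in which the jaws open and shut (so a half turn about z gives the same grasp; the last joint's range is limited). The gripper opens to 94 mm and grips with 3 to 60 N. Pads are 16 mm wide; open, the fingers measure 119 mm over their backs; the gripper's body (75 mm by 177 mm) begins 78 mm behind the grasp point.
Start: joints at [1.228, 0.3, 1.521, -0, 1.321, -0.067], TCP at [149.772, 529.205, 213.446] pointing down, gripper open.
Joint ranges: [-3.03, 3.03], [-0.79, 2.21], [0.23, 2.52], [-1.04, 4.18], [0, 3.07], [-2.55, 2.55]. Speed limits (rad/s): [2.22, 2.22, 2.57, 3.14, 3.14, 3.14].

## Interface

Orientations are given as [roll, pitch, yaw] about the fixed x, y, z axes, in that order (R = Rz(yaw) Ry(pitch) Rx(roll)).
In Python, from cell import manip gives the robot as it stands. The module is installed in compiled form; this text tells all that it offers.
- The arm moves only by the tool send_rows, never from a script. Its argument "series" is a list that holds one entry, the list of rows, each a list of 5 numbers: the opening, from 0 (shut) to 1 (fully open), then the shift along the tool's x, y, z in mm, then the turn about the tool's z in degrees. In form: [[[gripper, dx, dy, dz, roll], ...]]. A call has 1 to 10 rows; each row is the pose to reach, as a shift and turn from the pose commanded when the call began, along the tool's axes at that moment; what a row does not reach only later rows make up. A row lasts 1/10 s, in which the tool goes at most 50 mm and 8.59 degrees, less where a joint would pass 70% of its speed; a pose out of reach is approached as far as the arm can. A call with a gripper value outside its range is refused whole. The fingers move at their own pace and stop on an object; "newtons" is the grip in N (left out, the last holds). Time passes only in rows, so rows that repeat a pose let the fingers close. It gives the time, the measured TCP pose, the force and the opening at its end, in the units of the state.
- manip.read_state(): the state, without advancing time (a new reading comes with each control period).
- manip.camera(name): name is "scene" or "top" or "wrist"; returns a dict with "img" (400x640x3 uint8, red, green, blue), "vfov" (degrees; the focal length in pixels is half the picture's height over the tangent of half this angle, whatever the lens; pixels are square), "cx", "cy" (the principal point, pixels), "dist" ([k1, k2, p1, p2, k3] as OpenCV has them; the pictures are not rectified), "pose" (4x4, takes a point from camera to world coordinates); the wrist camera has in their place "T_tool_cam" (4x4, takes a point from camera to tool coordinates, whose origin is the TCP and whose axes are the flange's). Camera axes: x right, y down, z forward; pixel columns grow to the right and rows downward; lengths in mm; the calibration is good to about 2 mm. A picture is of the moment at which its call begins: read the wrist's pose just before it. There is no depth.
- manip.sign_off(): hands the job in, once; it reports no verdict.
Trained networks look in a picture, given as the dict that the camera call returned (one of the last four; its "shot" number tells which), for a name from the list of things; names that differ only in an ending like _2 or _b are one class to them, and where a whole thing is asked for, a point or a joint stands for the part that bears it (a point fixed in the world has none). Each returns a list of dicts, best first, with "conf" (0 to 1); they miss things now and then, are a little off and sometimes report something else, mostly with a low value. They report only what shows in the picture. A call takes as long as a camera call.
- manip.find_in(target, picture): "rect" ([left, top, width, height] in pixels, round what is visible of it).
- manip.silhouettes(target, picture): "pixels" (400x640 bool, what is visible of it) and "rect" ([left, top, width, height] in pixels, round what is visible of it).
The state is a dict: "clock": time; "joints": joint angles; "qd": joint speeds; "effort": joint torques, N m; "eef_pos": TCP position; "eef_rot": TCP orientation; "wrist_force": force on the tool from outside, world axes, zero at the start; "moment": the same for the moment, N m; "finger_gap": finger opening in mm.
Only numpy, scipy, OpenCV 4.12 (cv2) and the standard library are available. Lean on these libraries where they do the work, as an engineer would, in place of code of your own. Each camera call takes 0.05 s, during which the arm holds its last target. There are 200 camera calls.

## Working session

There is one attempt and no reset: what is moved stays moved. The work goes in short steps, Python scripts to look and compute and a tool call to move; the robot and the scene stay as the last step left them, time stands still between calls to the robot, and variables do not carry over. Pictures are saved under pics/ and viewed, about 12 in all and at most 16, crops included, and the job is handed in when it is done.

Besides the shell and the picture viewer there is one more tool, called after "Request:" as name([rows], argument=value, ...), one row to a line, values as JSON. send_rows: Moves the arm, as the interface text tells. Its arguments: {"type":"object","properties":{"series":{"type":"array"},"newtons":{"type":"number"}},"required":["series"]}

```bash
mkdir -p pics; cat > h.py <<'E'
import numpy as np, cv2
from cell import manip
from scipy.spatial.transform import Rotation as R
def K(c):
    f=c["img"].shape[0]/2/np.tan(np.radians(c["vfov"])/2)
    return np.array([[f,0,c["cx"]],[0,f,c["cy"]],[0,0,1.]])
def toolT(s):
    T=np.eye(4);T[:3,:3]=R.from_euler('xyz',s["eef_rot"]).as_matrix();T[:3,3]=s["eef_pos"];return T
def shot(name):
    s=manip.read_state();c=manip.camera(name)
    c["P"]=toolT(s)@np.array(c["T_tool_cam"]) if name=="wrist" else np.array(c["pose"])
    return c
def save(c,fn,img=None): cv2.imwrite("pics/"+fn,cv2.cvtColor(c["img"] if img is None else img,cv2.COLOR_RGB2BGR))
def px2w(c,pts,z):
    p=cv2.undistortPoints(np.array(pts,float).reshape(-1,1,2),K(c),np.array(c["dist"])).reshape(-1,2)
    d=np.c_[p,np.ones(len(p))]@c["P"][:3,:3].T;o=c["P"][:3,3]
    return o+d*((z-o[2])/d[:,2])[:,None]
def w2px(c,pts):
    M=np.linalg.inv(c["P"]);r,_=cv2.Rodrigues(M[:3,:3])
    return cv2.projectPoints(np.array(pts,float).reshape(-1,3),r,M[:3,3],K(c),np.array(c["dist"]))[0].reshape(-1,2)
def ori(c,mask,z):
    cs,_=cv2.findContours(mask.astype(np.uint8),cv2.RETR_EXTERNAL,cv2.CHAIN_APPROX_NONE)
    k=max(cs,key=cv2.contourArea).reshape(-1,2)
    w=px2w(c,k,z)[:,:2].astype(np.float32)
    (cx,cy),(a,b),t=cv2.minAreaRect(w)
    if a<b: a,b=b,a;t+=90
    return np.round([cx,cy,a,b,(t+90)%180-90],1)
def bis(c,z):
    return [(round(m["conf"],2),ori(c,m["pixels"],z)) for m in manip.silhouettes("biscuit1",c)]
E
cat > a.py <<'E'
from h import *
s=manip.read_state();print(s)
for n in("top","scene"):
    c=shot(n);save(c,n+"0.png");print(n,c["vfov"],c["P"].round(2).tolist())
    for t,z in(("biscuit1",20),("plate1",9),("tray",6),("board",8),("counter",80),("key_top",94),("trivet",8),("tongs",12)):
        for m in manip.silhouettes(t,c): print(t,round(m["conf"],2),np.round(m["rect"]),ori(c,m["pixels"],z),m["pixels"].sum())
c=shot("wrist");save(c,"wrist0.png");print(np.array(c["T_tool_cam"]).round(2),c["vfov"])
E
python3 a.py
```

```text
{'clock': 0.0, 'joints': array([ 1.22840980e+00,  3.00493457e-01,  1.52156034e+00, -3.59782687e-07,
        1.32070765e+00, -6.65954504e-02]), 'qd': array([-3.50007935e-05,  1.70193456e-04,  6.86531445e-05,  4.60406420e-04,
       -6.85555844e-04, -1.71143849e-03]), 'effort': array([-2.26513730e-03, -5.31800616e+01, -3.52731764e+01,  7.07883853e-02,
        2.44493445e-02, -5.24157784e-06]), 'eef_pos': array([149.68671643, 528.98170001, 212.88283987]), 'eef_rot': array([-3.14042643e+00, -7.74308120e-05,  2.86580162e+00]), 'wrist_force': array([ 0.00408981, -0.24586855, -0.89818708]), 'moment': array([-0.0241026 , -0.00686949, -0.04669479]), 'finger_gap': 94.16014303105774}
top 42.700457696058216 [[0.02, -1.0, 0.03, 550.76], [-1.0, -0.02, 0.0, -18.82], [-0.0, -0.03, -1.0, 1163.96], [0.0, 0.0, 0.0, 1.0]]
biscuit1 0.89 [322. 210.  14.  28.] [515.6 -29.9  54.8  27.3  -2.8] 295
biscuit1 0.83 [318. 184.  17.  22.] [578.2 -32.1  53.7  26.8   1. ] 285
biscuit1 0.76 [284. 144.  19.  26.] [664.   49.8  58.9  29.7   5.2] 333
biscuit1 0.69 [318. 162.  16.  20.] [635.3 -28.9  51.6  26.9   1. ] 26
[... 2003 characters left out ...]
.5  80.2] 1704
board 0.73 [283. 184. 105.  73.] [5.726e+02 9.900e+00 2.743e+02 1.607e+02 2.000e-01] 2835
board 0.27 [364. 155.  38.  21.] [445.9 227.5 111.5 104.3 -26.8] 692
counter 0.71 [192. 203.  68.  55.] [ 588.4 -264.6  180.4  140.5  -15. ] 3123
key_top 0.51 [194. 205.  17.  16.] [ 537.8 -290.8   48.2   31.2  -13.8] 162
trivet 0.85 [277. 270.  39.  41.] [ 763.5 -166.8  108.7   81.2  -26.2] 1138
trivet 0.48 [335. 194.  14.  15.] [536.6  56.3  62.1  32.7  -2. ] 174
tongs 0.52 [382. 214.  57.  46.] [702.1 105.4  82.2  20.9   5. ] 266
[[  -0.     -0.96   -0.28   82.36]
 [   1.     -0.     -0.      0.22]
 [   0.     -0.28    0.96 -171.38]
 [   0.      0.      0.      1.  ]] 71.66750080347606
```

```bash
python3 -c "
import cv2
a=cv2.imread('pics/top0.png')[70:290,120:480];b=cv2.imread('pics/scene0.png')
cv2.imwrite('pics/t1.png',cv2.resize(a,None,fx=2.2,fy=2.2,interpolation=2))
cv2.imwrite('pics/s1.png',cv2.resize(b[195:265,180:280],None,fx=6,fy=6,interpolation=2))"
```

```text
(no output)
```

View pics/t1.png

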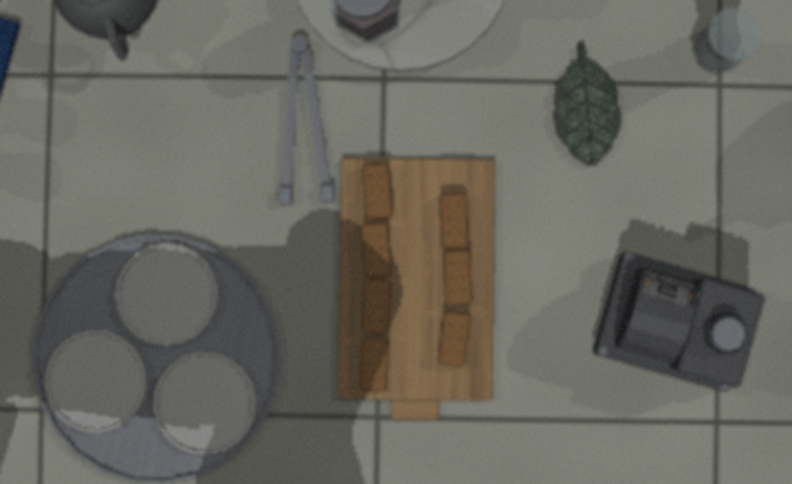

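View pics/s1.png

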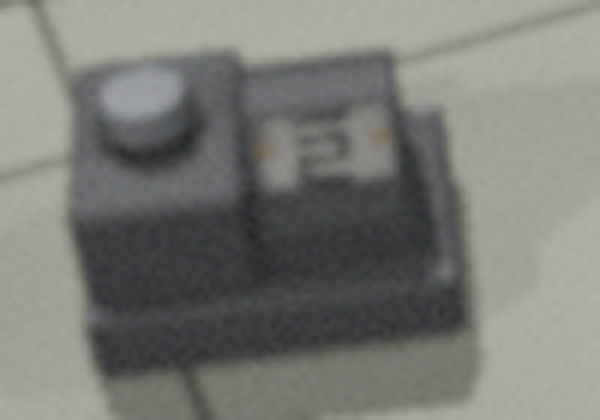

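```bash
cat >> h.py <<'E'
def go(x,y,z,yaw=np.pi):
    s=manip.read_state();T=toolT(s);d=T[:3,:3].T@(np.array([x,y,z])-T[:3,3])
    t=np.degrees((s["eef_rot"][2]-yaw+np.pi)%(2*np.pi)-np.pi)
    print("t%.1f"%s["clock"],"pos",s["eef_pos"].round(1),"gap %.1f"%s["finger_gap"],"MOVE",d.round(1),"turn %.1f"%t)
E
python3 -c "
from h import *
go(490.5,50.0,150)"
```

```text
t0.9 pos [149.8 529.2 213.4] gap 94.1 MOVE [-458.3 -368.3   63.5] turn -15.8
```

Request:
send_rows([
  [[0.55,-229,-184,0,-8],[0.55,-229,-184,0,-15.8],[0.55,-229,-184,0,-15.8],[0.55,-458.3,-368.3,63.5,-15.8],[0.55,-458.3,-368.3,63.5,-15.8],[0.55,-458.3,-368.3,63.5,-15.8],[0.55,-458.3,-368.3,63.5,-15.8],[0.55,-458.3,-368.3,63.5,-15.8],[0.55,-458.3,-368.3,63.5,-15.8],[0.55,-458.3,-368.3,63.5,-15.8]],
])

```text
clock: 1.95
eef_pos: [437.9, 123.4, 163.3]
eef_rot: [3.141, 0.001, 3.142]
wrist_force: [0.5, 0.5, 0.2]
finger_gap: 51.8
```

Request:
send_rows([
  [[0.55,0,0,0,0],[0.55,0,0,0,0]],
])

```text
clock: 2.15
eef_pos: [437.1, 124.7, 163.1]
eef_rot: [-3.142, -0.001, 3.139]
wrist_force: [-0.3, 0.6, 0.5]
finger_gap: 51.9
```

```bash
python3 -c "
from h import *
go(490.5,50.0,150)
c=shot('wrist');save(c,'w1.png');[print(b) for b in bis(c,20)]"
```

```text
t2.1 pos [437.1 124.7 163.1] gap 51.9 MOVE [-53.6 -74.5  13.1] turn -0.1
(0.95, array([488.2,  50.9,  56.8,  29.3,  -3. ]))
(0.94, array([672.1,  51.2,  44.2,  32.3,  -0. ]))
(0.57, array([515.9, -28.7,  62.4,  32.2,  -6.2]))
(0.44, array([551.6, -32.3,  29.3,   8.8,  90. ]))
```

View pics/w1.png

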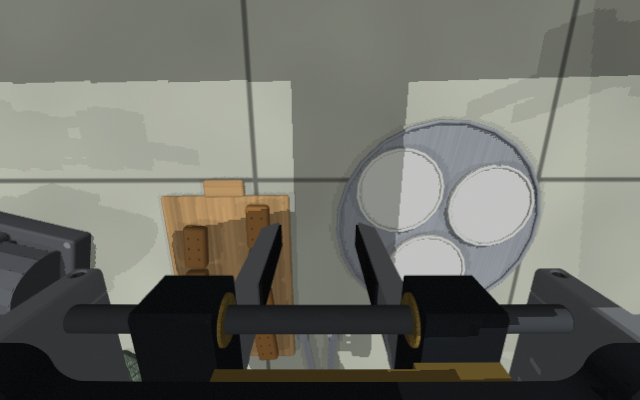

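Request:
send_rows([
  [[0.55,-52.4,-74.0,13,3],[0.55,-52.4,-74.0,13,3],[0.55,-52.4,-74.0,60,3],[0.55,-52.4,-74.0,105,3],[0.55,-52.4,-74.0,130,3],[0.55,-52.4,-74.0,142.5,3],[0.55,-52.4,-74.0,142.5,3],[0.2,-52.4,-74.0,142.5,3],[0.2,-52.4,-74.0,142.5,3],[0.2,-52.4,-74.0,142.5,3]],
], newtons=15)

```text
clock: 3.25
eef_pos: [490.0, 51.4, 22.0]
eef_rot: [3.141, 0.002, 3.089]
wrist_force: [-0.5, -1.1, 0.5]
finger_gap: 31.2
```

Request:
send_rows([
  [[0.2,0,0,0,0],[0.2,0,0,-20,0],[0.2,0,0,-60,0],[0.2,0,0,-60,0]],
])

```text
clock: 3.65
eef_pos: [491.5, 51.3, 85.2]
eef_rot: [3.141, 0.007, 3.089]
wrist_force: [-0.1, -0.5, -0.6]
finger_gap: 27.9
```

```bash
python3 -c "
from h import *
go(447,201,80)
c=shot('top');save(c,'t2.png');[print(b) for b in bis(c,20)]
for m in manip.silhouettes('plate1',c): print(ori(c,m['pixels'],13))"
```

```text
t3.6 pos [491.5  51.3  85.2] gap 27.9 MOVE [ 52.4 147.1   4.9] turn -3.0
(0.82, array([605.9,  50.6,  53.8,  28. ,   5.5]))
(0.77, array([636.5, -28.9,  53.9,  26.9,   1. ]))
(0.75, array([579.4, -32.1,  55.9,  26.9,   1. ]))
(0.71, array([664.3,  50.5,  55.2,  28. ,   5.2]))
(0.51, array([547.8,  49.3,  54.8,  27.8,  -2.8]))
(0.45, array([526.8, -30.7,  31.3,  26.8,   1. ]))
[465.5 337.3 105.9 104.1 -88.8]
[447.7 223.8 103.6 102.2   1.3]
[556.8 264.3 104.3 103.1 -44.1]
```

Request:
send_rows([
  [[0.2,52.4,147.1,0,-3],[0.2,52.4,147.1,0,-3],[0.2,52.4,147.1,0,-3],[0.2,52.4,147.1,0,-3],[0.2,52.4,147.1,30,-3],[0.2,52.4,147.1,50,-3],[0.2,52.4,147.1,56,-3],[0.2,52.4,147.1,56,-3]],
])

```text
clock: 4.6
eef_pos: [444.1, 200.3, 23.7]
eef_rot: [-3.141, -0.003, 3.141]
wrist_force: [0.7, 0.3, -0.2]
finger_gap: 27.6
```

```bash
python3 -c "
from h import *
go(447,200.8,24)"
```

```text
t4.6 pos [444.1 200.3  23.7] gap 27.6 MOVE [-2.9  0.5 -0.4] turn -0.0
```

Request:
send_rows([
  [[0.2,-2.5,0.5,0,0],[0.2,-2.5,0.5,0,0],[0.39,-2.5,0.5,0,0],[0.39,-2.5,0.5,0,0],[0.39,-2.5,0.5,-10,0],[0.55,-2.5,0.5,-50,0],[0.55,-2.5,0.5,-70,0],[0.55,-2.5,0.5,-70,0],[0.55,-2.5,0.5,-70,0]],
])

```text
clock: 5.5
eef_pos: [447.2, 201.4, 95.1]
eef_rot: [3.141, 0.001, -3.142]
wrist_force: [-0.3, 0.6, 0.2]
finger_gap: 51.6
```

```bash
python3 -c "
from h import *
go(548.5,50,95,np.pi-.049)
c=shot('wrist');save(c,'w2.png');[print(b) for b in bis(c,22)]
c=shot('top');save(c,'t2.png');[print(b) for b in bis(c,20)]
for m in manip.silhouettes('plate1',c): print(ori(c,m['pixels'],13))"
```

```text
t5.5 pos [447.2 201.4  95.1] gap 51.6 MOVE [-1.013e+02 -1.514e+02  1.000e-01] turn 2.8
(0.89, array([446.3, 201.2,  57. ,  28.2,   0.8]))
(0.72, array([518.7,  51.4,  34.2,  12.7, -74.6]))
(0.72, array([ 6.294e+02, -1.070e+01,  6.000e+01,  1.190e+01, -4.000e-01]))
(0.69, array([510.8, -25.4,  55.8,  36.3,  -5.1]))
(0.46, array([550. , -13.7,   8.5,   3.1, -12.1]))
(0.76, array([604.7,  50.3,  55.9,  27.7,   5.5]))
(0.74, array([578.2, -32.1,  53.7,  26.9,   1. ]))
(0.71, array([547.7,  49.4,  54.6,  28.5,  -2.5]))
(0.61, array([665.4,  51.3,  56.3,  29.2,   1.2]))
(0.57, array([636.5, -28.9,  53.9,  26.9,   1. ]))
(0.56, array([515.4, -30.2,  54.9,  27.1,  -4.7]))
(0.37, array([472.1, 201.4,  22.6,   4.4, -82.5]))
[480.9 344.3 108.8  72.  -65.2]
[483.5 219.7  91.7  31.6  85.2]
[556.3 263.7 104.9 101.   46.4]
[578.4 -32.2  54.   27.    1. ]
```

View pics/w2.png

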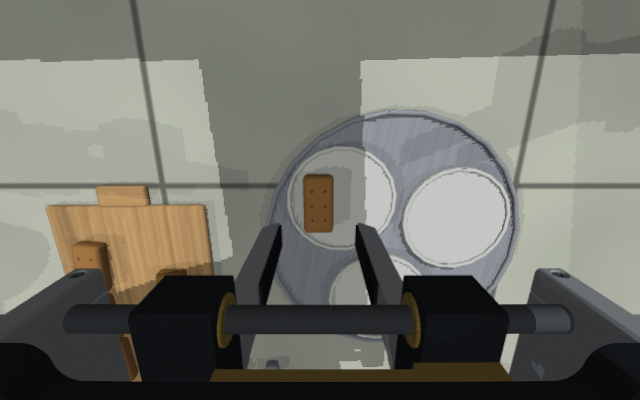

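Request:
send_rows([
  [[0.55,-100.8,-151.6,0,2.8],[0.55,-100.8,-151.6,0,2.8],[0.55,-100.8,-151.6,0,2.8],[0.55,-100.8,-151.6,0,2.8],[0.55,-100.8,-151.6,20,2.8],[0.55,-100.8,-151.6,55,2.8],[0.55,-100.8,-151.6,74,2.8],[0.55,-100.8,-151.6,74.5,2.8],[0.2,-100.8,-151.6,74.5,2.8],[0.2,-100.8,-151.6,74.5,2.8]],
])

```text
clock: 6.75
eef_pos: [548.1, 49.9, 20.5]
eef_rot: [-3.142, 0.0, 3.093]
wrist_force: [-0.7, -0.1, 0.3]
finger_gap: 38.8
```

Request:
send_rows([
  [[0.2,0,0,0,0],[0.2,0,0,0,0],[0.2,0,0,-20,0],[0.2,0,0,-62,0],[0.2,0,0,-62,0],[0.2,0,0,-62,0]],
])

```text
clock: 7.35
eef_pos: [548.3, 49.9, 83.0]
eef_rot: [3.141, 0.002, 3.093]
wrist_force: [0.1, 0.1, -1.0]
finger_gap: 27.7
```

```bash
python3 -c "
from h import *
go(446.5,247,24)"
```

```text
t7.3 pos [548.3  49.9  83. ] gap 27.7 MOVE [111.4 191.9  58.8] turn -2.8
```

Request:
send_rows([
  [[0.2,111.4,191.4,0,-2.8],[0.2,111.4,191.4,0,-2.8],[0.2,111.4,191.4,0,-2.8],[0.2,111.4,191.4,0,-2.8],[0.2,111.4,191.4,0,-2.8],[0.2,111.4,191.4,0,-2.8],[0.2,111.4,191.4,35,-2.8],[0.2,111.4,191.4,54,-2.8],[0.2,111.4,191.4,59.5,-2.8],[0.2,111.4,191.4,59.5,-2.8]],
])

```text
clock: 8.35
eef_pos: [446.0, 245.3, 21.8]
eef_rot: [-3.141, -0.002, 3.141]
wrist_force: [-0.1, -0.5, -1.3]
finger_gap: 27.7
```

Request:
send_rows([
  [[0.2,0,0,0,0],[0.39,0,0,0,0],[0.39,0,0,0,0],[0.39,0,0,-10,0],[0.55,0,0,-50,0],[0.98,0,0,-70,0],[0.98,0,0,-70,0],[0.98,0,0,-70,0]],
])

```text
clock: 9.15
eef_pos: [446.1, 246.4, 93.1]
eef_rot: [3.141, 0.001, -3.142]
wrist_force: [0.2, -0.6, -0.4]
finger_gap: 65.1
```

```bash
python3 -c "
from h import *
go(446.5,223.8,23)
c=shot('wrist');save(c,'w3.png');[print(b) for b in bis(c,22)]
c=shot('top');save(c,'t2.png');[print(b) for b in bis(c,20)]"
```

```text
t9.2 pos [446.1 246.4  93.1] gap 65.1 MOVE [ -0.4 -22.7  70.1] turn 0.0
(0.97, array([512.4, -24.6,  58.7,  38.1,  -5.7]))
(0.89, array([445.9, 201.8,  57.4,  29.7,  -0. ]))
(0.62, array([446.4, 246.2,  56.7,  27.5,  -0.6]))
(0.85, array([579.4, -33.2,  55.9,  29.1,   1. ]))
(0.67, array([605.7,  50.5,  54.5,  27.7,   4.3]))
(0.67, array([636.4, -27.7,  53.9,  29.1,   1. ]))
(0.6, array([665.4,  51.3,  56.3,  29.2,   1.2]))
(0.56, array([470.1, 248.3,  26.5,  11.8, -68.4]))
(0.55, array([516.8, -30.5,  57.6,  28.5,  -4.2]))
```

Request:
send_rows([
  [[0.98,0,-22.6,0,0],[0.98,0,-22.6,30,0],[0.98,0,-22.6,60,0],[0.98,0,-22.6,69.5,0],[0.98,0,-22.6,69.5,0],[0.75,0,-22.6,69.5,0],[0.7,0,-22.6,69.5,0],[0.66,0,-22.6,69.5,0],[0.64,0,-22.6,69.5,0],[0.64,0,-22.6,69.5,0]],
], newtons=8)

```text
clock: 10.35
eef_pos: [446.2, 223.9, 23.6]
eef_rot: [3.141, 0.0, 3.142]
wrist_force: [0.6, -0.6, 0.5]
finger_gap: 60.8
```

Request:
send_rows([
  [[0.64,0,0,0,0],[0.75,0,0,0,0],[0.75,0,0,0,0],[0.75,0,0,-20,0],[0.55,0,0,-60,0],[0.55,0,0,-70,0],[0.55,0,0,-70,0],[0.55,0,0,-70,0]],
], newtons=15)

```text
clock: 11.15
eef_pos: [445.7, 223.7, 92.4]
eef_rot: [-3.141, -0.001, 3.142]
wrist_force: [-0.1, -0.2, -0.4]
finger_gap: 51.8
```

```bash
python3 -c "
from h import *
go(605.5,50.5,20.5,np.pi+.087)
c=shot('wrist');save(c,'w4.png');[print(b) for b in bis(c,22)]
for m in manip.silhouettes('plate1',c): print(ori(c,m['pixels'],13))
c=shot('top');save(c,'t2.png');[print(b) for b in bis(c,20)]"
```

```text
t11.2 pos [445.7 223.7  92.4] gap 51.8 MOVE [-159.9 -173.1   71.8] turn -5.0
(0.96, array([445.6, 240.3,  56.3,  28. ,  -0. ]))
(0.84, array([505.1, -24.2,  44.1,  37.2,  -4.1]))
(0.59, array([ 4.471e+02,  2.080e+02,  5.750e+01,  2.740e+01, -2.000e-01]))
[530.6 247.1  66.6  60.3  87.5]
[465.  336.5 105.5 105.2 -87.3]
[445.3 224.4 106.  104.2  33.9]
(0.89, array([604.9,  50.7,  56.1,  28.3,   4.4]))
(0.86, array([636.5, -28.9,  53.9,  26.9,   1. ]))
(0.85, array([664.3,  50.1,  58.5,  27. ,   1.1]))
(0.76, array([578.2, -32.1,  53.7,  26.9,   1. ]))
(0.72, array([514.8, -29.9,  58. ,  30. ,  -6.6]))
(0.56, array([469.9, 206.8,  24.8,  11.2, -88.8]))
(0.21, array([ 536.6, -259.3,  155.7,  108.5,   74.5]))
```

View pics/w4.png

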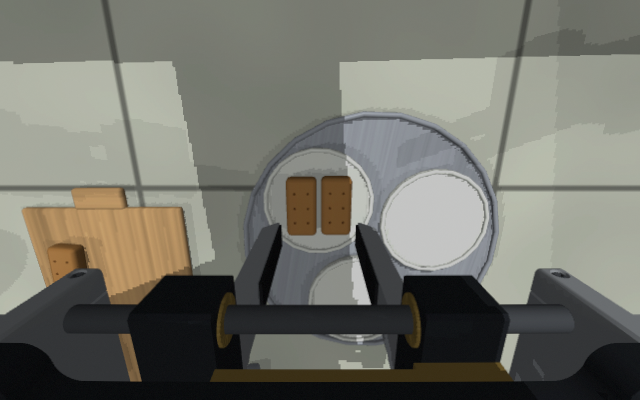

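Request:
send_rows([
  [[0.55,-159.7,-173,0,-4.6],[0.55,-159.7,-173,0,-4.6],[0.55,-159.7,-173,0,-4.6],[0.55,-159.7,-173,0,-4.6],[0.55,-159.7,-173,0,-4.6],[0.55,-159.7,-173,0,-4.6],[0.55,-159.7,-173,30,-4.6],[0.55,-159.7,-173,60,-4.6],[0.55,-159.7,-173,71.8,-4.6],[0.55,-159.7,-173,71.8,-4.6]],
])

```text
clock: 12.4
eef_pos: [604.7, 51.3, 19.9]
eef_rot: [3.141, -0.003, -3.061]
wrist_force: [-0.1, 0.4, 0.9]
finger_gap: 51.5
```

Request:
send_rows([
  [[0.2,0,0,0,0],[0.2,0,0,0,0],[0.2,0,0,0,0],[0.2,0,0,0,0],[0.2,0,0,-20,0],[0.2,0,0,-62,0],[0.2,0,0,-62,0],[0.2,0,0,-62,0]],
])

```text
clock: 13.2
eef_pos: [606.2, 50.8, 84.4]
eef_rot: [-3.141, 0.002, -3.061]
wrist_force: [-0.3, -0.3, -1.0]
finger_gap: 28.0
```

```bash
python3 -c "
from h import *
go(556.8,241.6,23.3)
c=shot('top');[print(b) for b in bis(c,20)]
for m in manip.silhouettes('plate1',c): print(ori(c,m['pixels'],13))"
```

```text
t13.2 pos [606.2  50.8  84.4] gap 28.0 MOVE [ 34.  194.1  61. ] turn 4.6
(0.89, array([447.5, 207.5,  56. ,  27.1,   1.1]))
(0.73, array([515.7, -30. ,  54.8,  27.2,  -3.4]))
(0.71, array([446.8, 240.2,  56. ,  29.4,   1.1]))
(0.54, array([685.7,  53.9,  29.2,  15.8, -89.1]))
(0.5, array([574.9, -34.4,  47. ,  26.8,   1. ]))
[555.7 264.3 102.6 101.5 -44.1]
[465.5 336.1 104.1 103.6   1.2]
[446.6 225.4 105.   99.6 -12.8]
```

Request:
send_rows([
  [[0.2,34.2,193.9,0,4.6],[0.2,34.2,193.9,0,4.6],[0.2,34.2,193.9,0,4.6],[0.2,34.2,193.9,0,4.6],[0.2,34.2,193.9,0,4.6],[0.2,34.2,193.9,30,4.6],[0.2,34.2,193.9,50,4.6],[0.2,34.2,193.9,58.5,4.6],[0.2,34.2,193.9,58.5,4.6],[0.2,34.2,193.9,58.5,4.6]],
])

```text
clock: 14.35
eef_pos: [556.3, 240.9, 24.9]
eef_rot: [-3.141, -0.0, 3.141]
wrist_force: [-0.1, 0.2, -0.8]
finger_gap: 28.2
```

Request:
send_rows([
  [[0.2,0,0,0,0],[0.39,0,0,0,0],[0.39,0,0,0,0],[0.39,0,0,-10,0],[0.55,0,0,-50,0],[0.55,0,0,-70,0],[0.55,0,0,-70,0],[0.55,0,0,-70,0]],
])

```text
clock: 15.15
eef_pos: [556.1, 241.4, 95.3]
eef_rot: [3.141, 0.001, 3.142]
wrist_force: [-0.2, -0.0, -0.5]
finger_gap: 51.9
```

```bash
python3 -c "
from h import *
c=shot('wrist');[print(b) for b in bis(c,22)]
c=shot('top');[print(b) for b in bis(c,20)]
go(664.8,50.8,20.5)"
```

```text
(0.91, array([624.6, -23.4,  40.2,  38.3,   2.5]))
(0.9, array([647.8,  52.7,  34.9,  33.1, -87.1]))
(0.88, array([446.5, 240.4,  55.1,  27.7,  -0.5]))
(0.75, array([447.3, 208.7,  55.1,  29.1,   0. ]))
(0.68, array([554.8, 241.8,  57.7,  27.7,  -0. ]))
(0.6, array([516.2, -24.7,  57.1,  38.3,  -5.1]))
(0.6, array([577.8, -27. ,  57.8,  41. ,   3.5]))
(0.86, array([577.1, -32.1,  55.9,  26.9,   1. ]))
(0.82, array([664. ,  50.4,  58.7,  28.5,   5.2]))
(0.82, array([636.5, -28.9,  53.9,  26.9,   1. ]))
(0.54, array([515.6, -29.8,  53.6,  29. ,   1. ]))
(0.52, array([447.5, 207.5,  56. ,  27.1,   1.1]))
t15.3 pos [555.7 241.2  94. ] gap 51.8 MOVE [-109.2 -190.4   73.4] turn 0.0
```

Request:
send_rows([
  [[0.55,-108.8,-190.6,0,-3],[0.55,-108.8,-190.6,0,-3],[0.55,-108.8,-190.6,0,-3],[0.55,-108.8,-190.6,0,-3],[0.55,-108.8,-190.6,0,-3],[0.55,-108.8,-190.6,10,-3],[0.55,-108.8,-190.6,50,-3],[0.55,-108.8,-190.6,70,-3],[0.55,-108.8,-190.6,73.5,-3],[0.55,-108.8,-190.6,73.5,-3]],
])

```text
clock: 16.35
eef_pos: [664.4, 51.9, 21.1]
eef_rot: [3.141, -0.001, -3.088]
wrist_force: [-1.2, -1.1, 0.7]
finger_gap: 51.8
```

Request:
send_rows([
  [[0.2,0,0,0,0],[0.2,0,0,0,0],[0.2,0,0,0,0],[0.2,0,0,0,0],[0.2,0,0,-20,0],[0.2,0,0,-62,0],[0.2,0,0,-62,0],[0.2,0,0,-62,0]],
])

```text
clock: 17.15
eef_pos: [665.3, 50.7, 84.4]
eef_rot: [-3.142, 0.002, -3.089]
wrist_force: [-0.7, -0.2, -1.3]
finger_gap: 27.7
```

```bash
python3 -c "
from h import *
go(556,287,23.3)"
```

```text
t17.1 pos [665.3  50.7  84.4] gap 27.7 MOVE [ 97.  241.7  60.9] turn 3.0
```

Request:
send_rows([
  [[0.2,97,241.9,0,3],[0.2,97,241.9,0,3],[0.2,97,241.9,0,3],[0.2,97,241.9,0,3],[0.2,97,241.9,0,3],[0.2,97,241.9,0,3],[0.2,97,241.9,30,3],[0.2,97,241.9,50,3],[0.2,97,241.9,59,3],[0.2,97,241.9,59,3]],
])

```text
clock: 18.15
eef_pos: [555.1, 286.5, 23.0]
eef_rot: [-3.141, -0.002, 3.141]
wrist_force: [0.3, -0.1, 0.3]
finger_gap: 27.6
```

Request:
send_rows([
  [[0.2,0,0,0,0],[0.2,0,0,0,0],[0.39,0,0,0,0],[0.39,0,0,0,0],[0.39,0,0,-10,0],[0.55,0,0,-50,0],[0.98,0,0,-70,0],[0.98,0,0,-70,0],[0.98,0,0,-70,0]],
])

```text
clock: 19.05
eef_pos: [555.4, 287.3, 94.8]
eef_rot: [3.141, 0.001, -3.142]
wrist_force: [-0.9, 0.2, -0.8]
finger_gap: 65.4
```

```bash
python3 -c "
from h import *
c=shot('wrist');[print(b) for b in bis(c,22)]
c=shot('top');[print(b) for b in bis(c,20)]
go(555.8,264.4,23.5)"
```

```text
(0.82, array([5.553e+02, 2.419e+02, 5.690e+01, 2.940e+01, 1.000e-01]))
(0.74, array([556.1, 287.3,  57. ,  27.7,   0.8]))
(0.65, array([ 6.342e+02, -2.170e+01,  5.960e+01,  4.090e+01,  5.000e-01]))
(0.58, array([ 4.462e+02,  2.407e+02,  5.570e+01,  2.960e+01, -1.000e-01]))
(0.57, array([ 4.473e+02,  2.091e+02,  5.510e+01,  2.980e+01, -1.000e-01]))
(0.55, array([580.9, -10. ,  60.6,  19.1, -18.3]))
(0.87, array([445.7, 239.1,  58.3,  31.6,   1.1]))
(0.73, array([577.1, -32.1,  55.9,  26.9,   1. ]))
(0.69, array([637.6, -28.8,  56.1,  26.9,   1. ]))
(0.61, array([447.5, 207.5,  56. ,  27.1,   1.1]))
(0.54, array([515.6, -30.6,  59.3,  31.3,  -4.7]))
(0.51, array([555.6, 233.5,  49.4,  15.8,   1.3]))
t19.2 pos [555.  287.1  93.4] gap 81.0 MOVE [ -0.9 -22.6  69.9] turn -0.0
```

Request:
send_rows([
  [[0.98,-0.5,-22.6,0,0],[0.98,-0.5,-22.6,0,0],[0.98,-0.5,-22.6,60,0],[0.98,-0.5,-22.6,69.5,0],[0.98,-0.5,-22.6,69.5,0],[0.75,-0.5,-22.6,69.5,0],[0.7,-0.5,-22.6,69.5,0],[0.66,-0.5,-22.6,69.5,0],[0.64,-0.5,-22.6,69.5,0],[0.64,-0.5,-22.6,69.5,0]],
], newtons=8)

```text
clock: 20.25
eef_pos: [556.1, 264.7, 25.3]
eef_rot: [3.141, 0.0, 3.142]
wrist_force: [0.4, -0.3, 0.4]
finger_gap: 60.7
```

Request:
send_rows([
  [[0.64,0,0,0,0],[0.75,0,0,0,0],[0.75,0,0,0,0],[0.75,0,0,-20,0],[0.55,0,0,-60,0],[0.55,0,0,-70,0],[0.55,0,0,-70,0],[0.55,0,0,-70,0]],
], newtons=15)

```text
clock: 21.05
eef_pos: [555.5, 264.5, 93.9]
eef_rot: [-3.141, -0.001, 3.141]
wrist_force: [-0.9, -0.0, -0.3]
finger_gap: 51.8
```

```bash
python3 -c "
from h import *
c=shot('wrist');[print(b) for b in bis(c,22)]
for m in manip.silhouettes('plate1',c): print(ori(c,m['pixels'],13))
c=shot('top');[print(b) for b in bis(c,20)]
go(637,-29,20.5,np.pi+.017)"
```

```text
(0.84, array([5.560e+02, 2.811e+02, 5.670e+01, 2.790e+01, 1.000e-01]))
(0.8, array([ 5.555e+02,  2.488e+02,  5.760e+01,  2.740e+01, -2.000e-01]))
(0.79, array([ 5.777e+02, -2.630e+01,  5.690e+01,  4.060e+01,  2.000e-01]))
(0.65, array([519. , -11.1,  60. ,  20.6, -18. ]))
(0.63, array([629.8, -22.2,  53. ,  39.4,   3.1]))
(0.57, array([447.4, 209.2,  56.5,  29.9,   0. ]))
(0.57, array([4.471e+02, 2.404e+02, 5.560e+01, 2.790e+01, 1.000e-01]))
[556.  265.3 104.2 103.  -34.4]
[446.3 224.2 104.5 104.1  89.9]
[466.5 336.8 105.  103.9 -41.6]
(0.81, array([636.4, -27.7,  53.9,  29.1,   1. ]))
(0.8, array([516.8, -30.2,  56.9,  28. ,  -3.1]))
(0.72, array([447.5, 207.5,  56. ,  27.1,   1.1]))
(0.61, array([445.7, 240.2,  58.3,  29.4,   1.1]))
(0.59, array([578.2, -32.1,  53.7,  26.9,   1. ]))
t21.3 pos [555.6 264.5  94. ] gap 51.5 MOVE [ -81.5 -293.5   73.5] turn -1.0
```

Request:
send_rows([
  [[0.55,-81.5,-293.2,0,-1],[0.55,-81.5,-293.2,0,-1],[0.55,-81.5,-293.2,0,-1],[0.55,-81.5,-293.2,0,-1],[0.55,-81.5,-293.2,0,-1],[0.55,-81.5,-293.2,0,-1],[0.55,-81.5,-293.2,0,-1],[0.55,-81.5,-293.2,30,-1],[0.55,-81.5,-293.2,55,-1],[0.55,-81.5,-293.2,55,-1]],
])

```text
clock: 22.3
eef_pos: [635.4, -27.9, 36.2]
eef_rot: [3.141, -0.006, -3.124]
wrist_force: [-0.3, 0.3, 0.7]
finger_gap: 51.7
```

```bash
python3 -c "
from h import *
go(637,-28.7,20.5,np.pi+.017)"
```

```text
t22.3 pos [635.4 -27.9  36.2] gap 51.7 MOVE [-1.7 -0.8 15.7] turn 0.0
```

Request:
send_rows([
  [[0.55,-0.5,-0.4,18,0],[0.55,-0.5,-0.4,18,0],[0.2,-0.5,-0.4,18,0],[0.2,-0.5,-0.4,18,0],[0.2,-0.5,-0.4,18,0],[0.2,-0.5,-0.4,18,0],[0.2,-0.5,-0.4,0,0],[0.2,-0.5,-0.4,-44,0],[0.2,-0.5,-0.4,-44,0],[0.2,-0.5,-0.4,-44,0]],
])

```text
clock: 23.3
eef_pos: [638.3, -29.0, 85.0]
eef_rot: [-3.141, 0.002, -3.124]
wrist_force: [0.4, -0.5, -0.9]
finger_gap: 27.6
```

```bash
python3 -c "
from h import *
go(466,313.6,23.3)
c=shot('top');[print(b) for b in bis(c,20)]
for m in manip.silhouettes('plate1',c): print(ori(c,m['pixels'],13))"
```

```text
t23.3 pos [638.3 -29.   85. ] gap 27.6 MOVE [166.5 345.5  61.3] turn 1.0
(0.86, array([446.7, 241.3,  56. ,  31.7,   1.1]))
(0.83, array([447.5, 207.5,  56. ,  31.6,   1.1]))
(0.71, array([555.4, 248.2,  54. ,  27.2,   1.4]))
[557.4 264.9 106.3 102.2  64.5]
[446.1 241.8  56.4  29.6   1.1]
```

Request:
send_rows([
  [[0.2,166.5,345.7,0,1],[0.2,166.5,345.7,0,1],[0.2,166.5,345.7,0,1],[0.2,166.5,345.7,0,1],[0.2,166.5,345.7,0,1],[0.2,166.5,345.7,0,1],[0.2,166.5,345.7,0,1],[0.2,166.5,345.7,0,1],[0.2,166.5,345.7,0,1],[0.2,166.5,345.7,0,1]],
])

```text
clock: 24.45
eef_pos: [464.9, 314.0, 83.2]
eef_rot: [-3.141, -0.001, -3.14]
wrist_force: [0.7, 0.4, 0.0]
finger_gap: 27.7
```

```bash
python3 -c "
from h import *
go(466,314,23.3)"
```

```text
t24.4 pos [464.9 314.   83.2] gap 27.7 MOVE [-1.2  0.1 59.9] turn 0.1
```

Request:
send_rows([
  [[0.2,-0.8,0,35,0],[0.2,-0.8,0,55,0],[0.2,-0.8,0,59.5,0],[0.2,-0.8,0,59.5,0],[0.39,-0.8,0,59.5,0],[0.39,-0.8,0,59.5,0],[0.39,-0.8,0,50,0],[0.55,-0.8,0,10,0],[0.55,-0.8,0,-10,0],[0.55,-0.8,0,-10,0]],
])

```text
clock: 25.45
eef_pos: [467.6, 314.6, 97.8]
eef_rot: [3.139, 0.005, 3.142]
wrist_force: [-0.4, -0.3, -0.1]
finger_gap: 51.5
```

```bash
python3 -c "
from h import *
c=shot('wrist');[print(b) for b in bis(c,22)]
for m in manip.silhouettes('plate1',c): print(ori(c,m['pixels'],13))
c=shot('top');[print(b) for b in bis(c,20)]
go(578,-32.1,20.5,np.pi+.017)"
```

```text
(0.87, array([551.7, 281.5,  55.9,  27.3,  -1.2]))
(0.87, array([465.4, 313.2,  56.3,  26.9,  -0.8]))
(0.84, array([571.1, -11.5,  52.3,  18.5, -18.7]))
(0.78, array([ 4.469e+02,  2.097e+02,  5.590e+01,  3.030e+01, -2.000e-01]))
(0.56, array([446. , 241.4,  55.7,  29.6,   0. ]))
(0.52, array([529.2,  -5. ,  21.6,   3.9, -18.6]))
[446.4 224.8 106.  104.   89.9]
[543.4 299.5  87.4  34.2  17.8]
(0.8, array([515.6, -30. ,  55.3,  28. ,  -4.7]))
(0.76, array([447.5, 207.5,  56. ,  27.1,   1.1]))
(0.75, array([446.8, 240.2,  56. ,  29.4,   1.1]))
(0.65, array([555.9, 281.1,  51.8,  29.6,   1.3]))
(0.59, array([555.4, 248.2,  54. ,  27.2,   1.4]))
(0.54, array([577.1, -32.1,  55.9,  26.9,   1. ]))
t25.7 pos [465.8 313.5  93. ] gap 51.8 MOVE [-112.3 -345.5   72.6] turn -1.0
```

Request:
send_rows([
  [[0.55,-112.3,-345.5,0,-1],[0.55,-112.3,-345.5,0,-1],[0.55,-112.3,-345.5,0,-1],[0.55,-112.3,-345.5,0,-1],[0.55,-112.3,-345.5,0,-1],[0.55,-112.3,-345.5,0,-1],[0.55,-112.3,-345.5,0,-1],[0.55,-112.3,-345.5,0,-1],[0.55,-112.3,-345.5,0,-1],[0.55,-112.3,-345.5,0,-1]],
])

```text
clock: 26.7
eef_pos: [578.0, -30.7, 93.4]
eef_rot: [3.141, -0.001, -3.124]
wrist_force: [0.3, -0.2, 0.9]
finger_gap: 51.7
```

```bash
python3 -c "
from h import *
go(577.8,-32.1,20.5,np.pi+.017)"
```

```text
t26.7 pos [578.  -30.7  93.4] gap 51.7 MOVE [ 0.1 -1.4 72.9] turn 0.0
```

Request:
send_rows([
  [[0.55,0,-0.8,40,0],[0.55,0,-0.8,68,0],[0.55,0,-0.8,72.5,0],[0.55,0,-0.8,72.5,0],[0.2,0,-0.8,72.5,0],[0.2,0,-0.8,72.5,0],[0.2,0,-0.8,72.5,0],[0.2,0,-0.8,72.5,0],[0.2,0,-0.8,50,0],[0.2,0,-0.8,10,0]],
])

```text
clock: 27.7
eef_pos: [577.2, -32.4, 82.7]
eef_rot: [3.141, -0.005, -3.124]
wrist_force: [0.6, -0.2, -0.3]
finger_gap: 27.8
```

```bash
python3 -c "
from h import *
c=shot('top');[print(b) for b in bis(c,20)]
for m in manip.silhouettes('plate1',c): print(ori(c,m['pixels'],13))
go(466,359.8,23.3)"
```

```text
(0.84, array([446.8, 240.2,  56. ,  29.4,   1.1]))
(0.65, array([554.3, 248.4,  52.5,  26.2,  -3.1]))
(0.6, array([466.5, 312.1,  58.4,  31.9,   1.2]))
(0.59, array([447.5, 207.5,  56. ,  27.1,   1.1]))
(0.53, array([524.6, -30.8,  26.8,  22.3, -89. ]))
(0.23, array([738.7, 128.4, 171.9,  56.4,   3.9]))
[555.2 264.8 102.8  99.5 -88.9]
[446.6 222.6 105.9 104.5   1.1]
[466.1 336.8 105.  103.3 -43.4]
t27.9 pos [579.7 -32.6  86.5] gap 27.8 MOVE [107.2 394.4  62.4] turn 1.0
```

Request:
send_rows([
  [[0.2,106,393.5,0,1],[0.2,106,393.5,0,1],[0.2,106,393.5,0,1],[0.2,106,393.5,0,1],[0.2,106,393.5,0,1],[0.2,106,393.5,0,1],[0.2,106,393.5,0,1],[0.2,106,393.5,0,1],[0.2,106,393.5,0,1],[0.2,106,393.5,0,1]],
])

```text
clock: 28.85
eef_pos: [464.7, 359.9, 82.8]
eef_rot: [-3.141, -0.001, -3.139]
wrist_force: [1.7, -0.3, -0.7]
finger_gap: 27.9
```

Request:
send_rows([
  [[0.2,0,0,0,0],[0.2,0,0,0,0]],
])

```text
clock: 29.05
eef_pos: [466.2, 357.7, 83.7]
eef_rot: [-3.141, -0.0, 3.14]
wrist_force: [0.4, 0.2, -0.3]
finger_gap: 27.7
```

```bash
python3 -c "
from h import *
go(466,360,23.3)"
```

```text
t29.1 pos [466.2 357.7  83.7] gap 27.7 MOVE [ 0.2  2.3 60.4] turn -0.1
```

Request:
send_rows([
  [[0.2,0,1.8,35,0],[0.2,0,1.8,55,0],[0.2,0,1.8,60,0],[0.2,0,1.8,60,0],[0.39,0,1.8,60,0],[0.39,0,1.8,60,0],[0.39,0,1.8,50,0],[0.55,0,1.8,10,0],[0.98,0,1.8,-10,0],[0.98,0,1.8,-10,0]],
])

```text
clock: 30.05
eef_pos: [467.0, 361.8, 98.0]
eef_rot: [3.138, 0.005, 3.142]
wrist_force: [-0.7, -1.0, 0.5]
finger_gap: 57.3
```

Request:
send_rows([
  [[0.98,0,0,0,0],[0.98,0,0,0,0]],
])

```text
clock: 30.25
eef_pos: [465.3, 360.6, 93.1]
eef_rot: [-3.141, -0.001, 3.142]
wrist_force: [-0.7, 0.4, -0.3]
finger_gap: 73.0
```

```bash
python3 -c "
from h import *
c=shot('wrist');[print(b) for b in bis(c,22)]
for m in manip.silhouettes('plate1',c): print(ori(c,m['pixels'],13))
go(466,336.6,23.5)"
```

```text
(0.97, array([445.9, 209.6,  57.2,  32.9,   0.7]))
(0.92, array([553.9, 299.8,  42.9,  15.7, -18.6]))
(0.83, array([535.8, 246. ,  37.1,  22.2, -30.7]))
(0.83, array([4.654e+02, 3.136e+02, 5.660e+01, 2.890e+01, 4.000e-01]))
(0.59, array([4.459e+02, 2.422e+02, 5.710e+01, 3.210e+01, 4.000e-01]))
(0.55, array([ 4.664e+02,  3.598e+02,  5.680e+01,  2.830e+01, -4.000e-01]))
[446.2 225.7 106.1 106.  -18.8]
[521.  247.5  73.3  28.7 -67.9]
[465.4 338.8 105.6 103.2  42. ]
t30.4 pos [465.4 360.7  93.1] gap 85.5 MOVE [ -0.7 -24.   69.6] turn 0.0
```

Request:
send_rows([
  [[0.98,-0.5,-23.6,0,0],[0.98,-0.5,-23.6,0,0],[0.98,-0.5,-23.6,60,0],[0.98,-0.5,-23.6,69.3,0],[0.98,-0.5,-23.6,69.3,0],[0.75,-0.5,-23.6,69.3,0],[0.7,-0.5,-23.6,69.3,0],[0.66,-0.5,-23.6,69.3,0],[0.64,-0.5,-23.6,69.3,0],[0.64,-0.5,-23.6,69.3,0]],
], newtons=8)

```text
clock: 31.4
eef_pos: [466.3, 337.4, 25.0]
eef_rot: [3.141, 0.0, 3.142]
wrist_force: [-0.3, 0.6, 0.9]
finger_gap: 60.5
```

Request:
send_rows([
  [[0.64,0,0,0,0],[0.75,0,0,0,0],[0.75,0,0,0,0],[0.75,0,0,-20,0],[0.55,0,0,-60,0],[0,0,0,-110,0],[0,0,0,-140,0],[0,0,0,-140,0],[0,0,0,-140,0]],
], newtons=15)

```text
clock: 32.3
eef_pos: [466.2, 337.3, 164.6]
eef_rot: [3.141, 0.0, 3.142]
wrist_force: [0.8, 1.4, -1.0]
finger_gap: 33.9
```

```bash
python3 -c "
from h import *
c=shot('wrist');[print(b) for b in bis(c,22)]
save(c,'w5.png')
for m in manip.silhouettes('plate1',c): print(ori(c,m['pixels'],13))
c=shot('top')
for m in manip.silhouettes('key_top',c): print('key',m['conf'],ori(c,m['pixels'],94))
go(528.4,-291,165)"
```

```text
(0.96, array([ 4.466e+02,  2.415e+02,  5.620e+01,  3.030e+01, -1.000e-01]))
(0.95, array([ 4.651e+02,  3.219e+02,  5.680e+01,  2.590e+01, -2.000e-01]))
(0.87, array([ 5.542e+02,  2.505e+02,  5.920e+01,  3.070e+01, -5.000e-01]))
(0.61, array([515.4, -24.1,  59.4,  39.6,  -4.8]))
[465.9 337.7 104.9 104.   90. ]
[445.8 224.6 105.5 104.2  89.9]
[542.1 247.8 104.8  53.2 -34.3]
key 0.42 [ 7.443e+02 -1.549e+02  1.169e+02  6.340e+01  7.000e-01]
t32.5 pos [465.9 337.1 163.5] gap 13.8 MOVE [ -62.6 -628.1   -0.9] turn -0.0
```

View pics/w5.png

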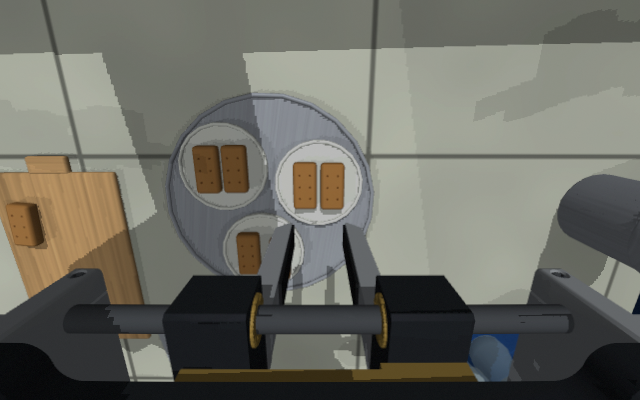

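Request:
send_rows([
  [[0,-34,-592,0,8],[0,-34,-592,0,16],[0,-34,-592,0,24],[0,-34,-592,0,32],[0,-34,-592,0,40],[0,-34,-592,0,48],[0,-34,-592,0,56],[0,-34,-592,0,64],[0,-34,-592,0,72],[0,-34,-592,0,80]],
])

```text
clock: 33.55
eef_pos: [494.4, -163.9, 164.3]
eef_rot: [-3.141, -0.0, 1.739]
wrist_force: [1.0, 1.1, -0.0]
finger_gap: 0.5
```

Request:
send_rows([
  [[0,0,0,0,8],[0,0,0,0,16],[0,0,0,0,24],[0,0,0,0,32],[0,0,0,0,40],[0,0,0,0,48],[0,0,0,0,56],[0,0,0,0,64],[0,0,0,0,72],[0,0,0,0,80]],
])

```text
clock: 34.55
eef_pos: [494.7, -161.8, 164.1]
eef_rot: [-3.141, 0.001, 0.343]
wrist_force: [-0.2, 0.1, 1.0]
finger_gap: 0.4
```

```bash
python3 -c "
from h import *
go(500,-255,165,0)"
```

```text
t34.5 pos [ 494.7 -161.8  164.1] gap 0.4 MOVE [-26.3  89.5  -1. ] turn 19.7
```

Request:
send_rows([
  [[0,-26,89.5,0,8],[0,-26,89.5,0,16],[0,-26,89.5,0,19.7],[0,-26,89.5,0,19.7],[0,-26,89.5,0,19.7]],
])

```text
clock: 35.05
eef_pos: [500.9, -254.4, 164.2]
eef_rot: [-3.141, 0.001, 0.008]
wrist_force: [0.5, -0.2, -0.3]
finger_gap: 0.4
```

```bash
cat > k.py <<'E'
import sys
from h import *
c=shot('wrist')
go(528.4,-291.5,115,0)
for m in manip.silhouettes('key_top',c):
    print('key',round(m['conf'],2),ori(c,m['pixels'],94),m["rect"])
for m in manip.silhouettes('counter',c): print('counter',round(m['conf'],2),m["rect"])
save(c,sys.argv[1])
E
python3 k.py w6.png
```

```text
t35.1 pos [ 501.  -254.2  164.4] gap 0.8 MOVE [27.1 37.5 49.4] turn 0.5
key 0.65 [ 529.3 -292.3   32.7   30.1   46.6] [344.6, 160.5, 35.5, 35.8]
counter 0.55 [247.5, 88.1, 152.5, 136.4]
```

View pics/w6.png

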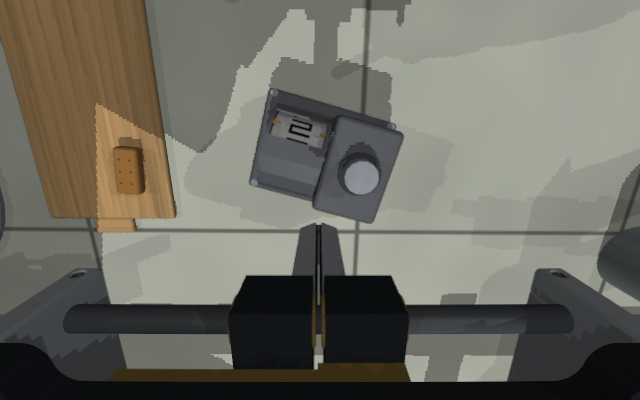

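```bash
cat > crop.py <<'E'
import cv2,sys
a=cv2.imread('pics/'+sys.argv[1]);x,y=300,128
M=cv2.getRotationMatrix2D((x,y),180+15,10);M[:,2]+=[200-x,200-y]
cv2.imwrite('pics/'+sys.argv[2],cv2.warpAffine(a,M,(400,400),flags=cv2.INTER_CUBIC))
E
python3 crop.py w6.png d6.png
```

```text
(no output)
```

View pics/d6.png

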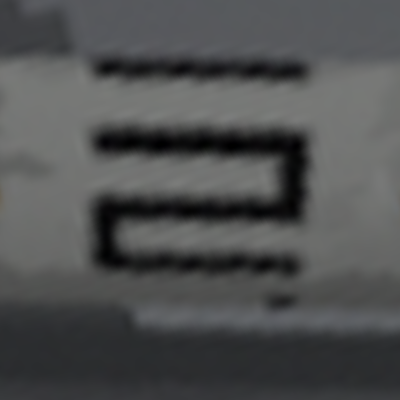

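Request:
send_rows([
  [[0,28.3,37.9,0,0.5],[0,28.3,37.9,20,0.5],[0,28.3,37.9,54.4,0.5],[0,28.3,37.9,54.4,0.5],[0,28.3,37.9,54.4,0.5]],
])

```text
clock: 35.7
eef_pos: [529.7, -292.2, 111.0]
eef_rot: [-3.141, 0.0, -0.002]
wrist_force: [0.2, -0.5, 1.1]
finger_gap: 0.8
```

```bash
python3 -c "
from h import *
go(529.3,-292.3,91,0);print(manip.read_state()['wrist_force'])"
```

```text
t35.7 pos [ 529.7 -292.2  111. ] gap 0.8 MOVE [-0.4  0.1 20. ] turn -0.1
[ 0.23919832 -0.5293705   1.13918851]
```

Request:
send_rows([
  [[0,0,0,10,0],[0,0,0,16,0],[0,0,0,19,0],[0,0,0,19.5,0],[0,0,0,19.5,0],[0,0,0,19.5,0]],
])

```text
clock: 36.3
eef_pos: [529.6, -292.6, 91.0]
eef_rot: [3.142, -0.0, -0.004]
wrist_force: [0.9, 0.5, 0.9]
finger_gap: 0.7
```

Request:
send_rows([
  [[0,0,0,1,0],[0,0,0,2,0],[0,0,0,2,0]],
])

```text
clock: 36.6
eef_pos: [529.6, -292.6, 89.2]
eef_rot: [3.141, -0.0, -0.003]
wrist_force: [-0.5, 1.3, 5.6]
finger_gap: 0.3
```

Request:
send_rows([
  [[0,0,0,1,0],[0,0,0,1,0]],
])

```text
clock: 36.8
eef_pos: [529.7, -292.6, 89.1]
eef_rot: [3.141, -0.001, -0.003]
wrist_force: [-4.2, 3.6, 13.7]
finger_gap: 0.6
```

Request:
send_rows([
  [[0,0,0,-5,0],[0,0,0,-24,0],[0,0,0,-24,0],[0,0,0,-24,0]],
])

```text
clock: 37.2
eef_pos: [529.4, -292.6, 111.4]
eef_rot: [-3.142, 0.0, -0.004]
wrist_force: [-0.5, -0.4, -0.7]
finger_gap: 0.6
```

```bash
cat > top.py <<'E'
import sys
from h import *
s=manip.read_state();print(s['clock'],s['eef_pos'],s['wrist_force'])
ims=[]
for i in range(6): c=shot('scene');ims.append(c['img'].astype(float))
a=np.mean(ims,0).astype(np.uint8)[205:235,215:255]
cv2.imwrite('pics/'+sys.argv[1],cv2.resize(a[...,::-1],None,fx=14,fy=14,interpolation=cv2.INTER_CUBIC))
E
python3 top.py n1.png
```

```text
37.2 [ 529.37011043 -292.58356123  111.37130051] [-0.50990417 -0.44554255 -0.72953983]
```

View pics/n1.png

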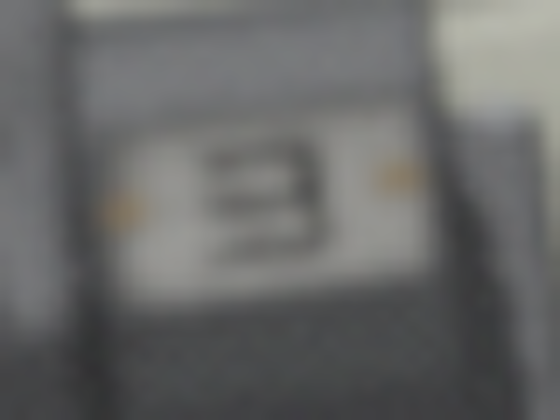

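The window shows a 3 (one step per full press). Five more.

Request:
send_rows([
  [[0,0,0,10,0],[0,0,0,18,0],[0,0,0,22.5,0],[0,0,0,23.3,0],[0,0,0,23.3,0],[0,0,0,10,0],[0,0,0,0,0],[0,0,0,0,0],[0,0,0,0,0]],
])

```text
clock: 38.4
eef_pos: [529.5, -292.6, 111.8]
eef_rot: [-3.142, -0.0, -0.004]
wrist_force: [-0.4, -0.5, -0.6]
finger_gap: 0.4
```

Request:
send_rows([
  [[0,0,0,10,0],[0,0,0,18,0],[0,0,0,22.5,0],[0,0,0,23.3,0],[0,0,0,23.3,0],[0,0,0,10,0],[0,0,0,0,0],[0,0,0,0,0],[0,0,0,0,0]],
])

```text
clock: 39.3
eef_pos: [529.4, -292.6, 111.6]
eef_rot: [-3.142, 0.0, -0.004]
wrist_force: [-0.7, -0.8, -0.1]
finger_gap: 0.7
```

```bash
python3 top.py n2.png
```

```text
39.3 [ 529.44729408 -292.57573206  111.63824221] [-0.70714944 -0.76413695 -0.11625047]
```

View pics/n2.png

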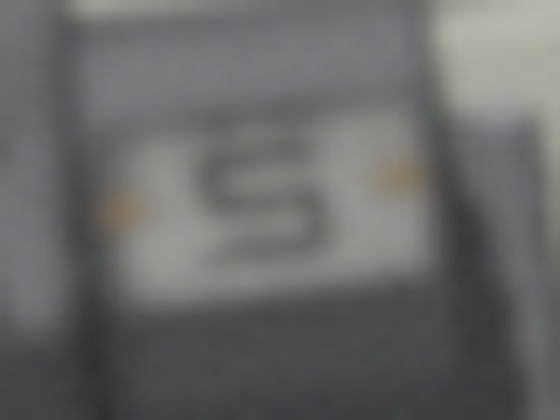

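It shows 5. Three more.

Request:
send_rows([
  [[0,0,0,10,0],[0,0,0,18,0],[0,0,0,22.5,0],[0,0,0,23.3,0],[0,0,0,23.3,0],[0,0,0,10,0],[0,0,0,0,0],[0,0,0,0,0],[0,0,0,0,0]],
])

```text
clock: 40.5
eef_pos: [529.5, -292.6, 111.8]
eef_rot: [3.142, -0.0, -0.004]
wrist_force: [0.5, 0.5, -0.9]
finger_gap: 0.3
```

Request:
send_rows([
  [[0,0,0,10,0],[0,0,0,18,0],[0,0,0,22.5,0],[0,0,0,23.3,0],[0,0,0,23.3,0],[0,0,0,10,0],[0,0,0,0,0],[0,0,0,0,0],[0,0,0,0,0]],
])

```text
clock: 41.4
eef_pos: [529.4, -292.6, 111.6]
eef_rot: [-3.141, 0.0, -0.004]
wrist_force: [-0.1, 0.6, -1.1]
finger_gap: 0.5
```

```bash
python3 top.py n3.png
```

```text
41.4 [ 529.40121815 -292.56322891  111.5818297 ] [-0.05381993  0.55735096 -1.12070575]
```

View pics/n3.png

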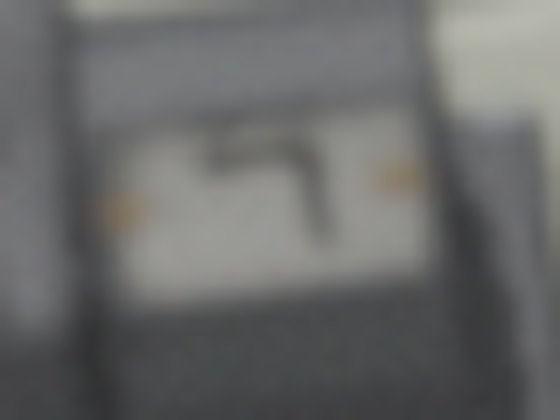

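It shows 7. One last press, then retreat up and back to the wrist view spot.

Request:
send_rows([
  [[0,0,0,10,0],[0,0,0,18,0],[0,0,0,22.5,0],[0,0,0,23.3,0],[0,0,0,23.3,0],[0,0,0,10,0],[0,0,0,-30,0],[0,-28,-38,-53,0],[0,-28,-38,-53,0],[0,-28,-38,-53,0]],
])

```text
clock: 42.7
eef_pos: [501.6, -254.2, 165.5]
eef_rot: [3.141, -0.001, -0.003]
wrist_force: [0.8, 0.0, -0.5]
finger_gap: 0.7
```

Request:
send_rows([
  [[0,-50,0,-50,0],[0,-100,0,-80,0],[0,-100,0,-80,0],[0,-100,0,-80,0]],
])

```text
clock: 43.1
eef_pos: [400.7, -255.3, 246.5]
eef_rot: [3.14, -0.002, -0.005]
wrist_force: [-0.3, -0.6, -0.1]
finger_gap: 0.4
```

```bash
python3 top.py n4.png; python3 -c "
from h import *
c=shot('top');save(c,'t9.png');[print(b) for b in bis(c,22)]
for t,z in(('plate1',13),('tongs',12),('trivet',8)):
  for m in manip.silhouettes(t,c): print(t,round(m['conf'],2),ori(c,m['pixels'],z))
a=cv2.resize(cv2.imread('pics/t9.png')[70:290,120:480],None,fx=2,fy=2,interpolation=2)
b=cv2.resize(cv2.imread('pics/n4.png'),(200,150));a[:150,-200:]=b
cv2.imwrite('pics/fin.png',a)"
```

```text
43.1 [ 400.726079   -255.2507797   246.53591286] [-0.2506258  -0.56392    -0.14980489]
(0.8, array([447.7, 207.1,  55.9,  27. ,   1.1]))
(0.71, array([555.3, 248.9,  53.9,  29.4,   1.3]))
(0.69, array([562.5, 286.5,  51.7,  31.8,   1. ]))
(0.64, array([515.4, -30.2,  55.2,  28. ,  -4.7]))
(0.62, array([466.9, 351.8,  61.5,  33.3,  -2.2]))
(0.54, array([447. , 239.8,  55.9,  29.3,   1.1]))
(0.54, array([466.4, 320.7,  53.9,  27.4,   1.2]))
plate1 0.86 [555.2 264.8 107.4  99.5 -88.9]
plate1 0.86 [446.6 222.6 105.9 104.5   1.1]
plate1 0.62 [466.1 336.7 103.4 101.7  46.6]
tongs 0.59 [739.4 125.4 169.2  56.7   0.9]
tongs 0.35 [ 536.4 -261.7  156.6  110.1   74.8]
tongs 0.19 [466.5 337.6 101.9 101.3   1.3]
trivet 0.9 [ 757.5 -166.7  108.7   78.3  -27.1]
trivet 0.64 [ 527.7 -311.2   32.4   32.2  -44.5]
trivet 0.57 [465.4 324.8  54.5  27.7   1.2]
```

View pics/fin.png

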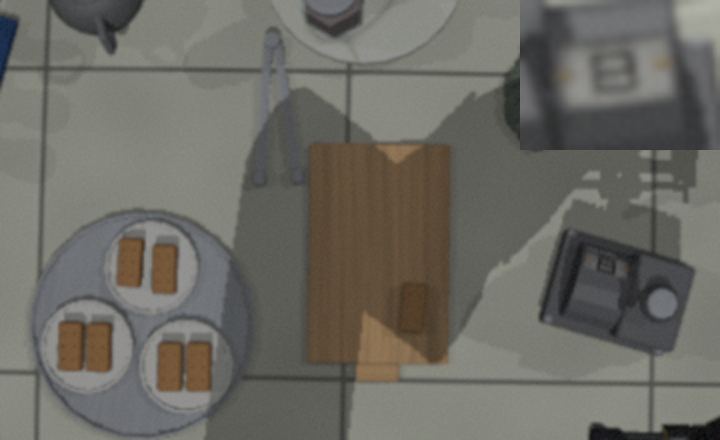

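The top view shows 8 in the window, but plate C's outer biscuit has been knocked to about (562, 286), roughly 8 mm off and at the lip. I'll put it back.

Request:
send_rows([
  [[0.55,139,-542,80,0],[0.55,139,-542,80,0],[0.55,139,-542,80,0],[0.55,139,-542,80,0],[0.55,139,-542,80,0],[0.55,139,-542,80,0],[0.55,139,-542,80,0],[0.55,139,-542,80,0],[0.55,139,-542,80,0],[0.55,139,-542,80,0]],
])

```text
clock: 44.65
eef_pos: [526.5, 227.1, 173.7]
eef_rot: [-3.142, -0.0, -0.003]
wrist_force: [0.4, -0.3, 0.7]
finger_gap: 51.4
```

Request:
send_rows([
  [[0.55,0,0,0,0],[0.55,0,0,0,0]],
])

```text
clock: 44.85
eef_pos: [526.0, 225.5, 173.3]
eef_rot: [3.141, 0.001, -0.002]
wrist_force: [-0.0, -0.4, 0.2]
finger_gap: 51.6
```

```bash
python3 -c "
from h import *
go(562,286.5,95,0)"
```

```text
t44.9 pos [526.  225.5 173.3] gap 51.6 MOVE [ 36.  -61.1  78.2] turn -0.1
```

Request:
send_rows([
  [[0.55,10,-61,40,0],[0.55,10,-61,78,0],[0.55,10,-61,78,0],[0.55,10,-61,78,0],[0.55,10,-61,78,0]],
])

```text
clock: 45.35
eef_pos: [537.6, 284.8, 98.4]
eef_rot: [-3.141, -0.003, -0.005]
wrist_force: [-0.7, -0.3, 0.1]
finger_gap: 51.4
```

```bash
python3 -c "
from h import *
go(562,286.5,23.5,0)
c=shot('wrist');save(c,'w7.png');[print(b) for b in bis(c,22)]
for m in manip.silhouettes('plate1',c): print(ori(c,m['pixels'],13))"
```

```text
t45.4 pos [537.6 284.8  98.4] gap 51.4 MOVE [24.2 -1.7 75. ] turn -0.3
(0.95, array([452.4, 243.1,  52.7,  23.2,   1.5]))
(0.83, array([467.8, 320.4,  60.3,  27. ,  -1.6]))
(0.75, array([5.558e+02, 2.487e+02, 5.820e+01, 3.000e+01, 1.000e-01]))
(0.74, array([515.4, -12.2,  63. ,  28.7,  18. ]))
(0.7, array([470.8, 200.1,  19.2,  10.6,  29.1]))
(0.5, array([484.6, 363. ,  34.4,  13.1, -28.7]))
[457.3 261.9  78.6  29.1  -9. ]
[473.1 332.2 105.9  94.8  53.7]
[557.4 265.2 105.  104.8  -8.5]
```

View pics/w7.png

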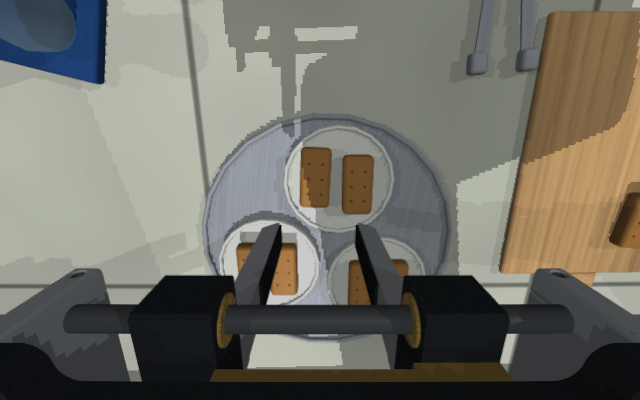

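Request:
send_rows([
  [[0.98,23,21.3,0,0],[0.98,23,21.3,0,0],[0.98,23,21.3,0,0],[0.98,23,21.3,0,0],[0.98,23,21.3,0,0]],
], newtons=8)

```text
clock: 46.0
eef_pos: [559.1, 264.8, 96.4]
eef_rot: [-3.141, -0.0, -0.003]
wrist_force: [0.5, 0.2, -0.4]
finger_gap: 88.7
```

```bash
python3 -c "
from h import *
go(559,265,23.5,0)"
```

```text
t46.0 pos [559.1 264.8  96.4] gap 88.7 MOVE [-0.1 -0.2 72.9] turn -0.2
```

Request:
send_rows([
  [[0.98,0,0,50,0],[0.98,0,0,68,0],[0.98,0,0,72.5,0],[0.98,0,0,72.5,0],[0.75,0,0,72.5,0],[0.7,0,0,72.5,0],[0.66,0,0,72.5,0],[0.64,0,0,72.5,0],[0.64,0,0,72.5,0],[0.64,0,0,72.5,0]],
])

```text
clock: 47.0
eef_pos: [559.5, 264.5, 23.7]
eef_rot: [-3.141, -0.0, -0.004]
wrist_force: [0.6, 1.3, -0.4]
finger_gap: 60.3
```

Request:
send_rows([
  [[0.75,0,0,0,0],[0.75,0,0,0,0],[0.75,0,0,-20,0],[0.4,0,0,-60,0],[0,-25,0,-72,0],[0,-25,0,-72,0],[0,-25,0,-72,0],[0,-25,0,-72,0],[0,-25,0,-72,0]],
])

```text
clock: 47.9
eef_pos: [534.6, 264.3, 94.6]
eef_rot: [3.141, 0.001, -0.004]
wrist_force: [-0.3, -0.3, 1.0]
finger_gap: 26.0
```

```bash
python3 -c "
from h import *
go(610,281,95,0)
c=shot('wrist');save(c,'w8.png');[print(b) for b in bis(c,22)]
for m in manip.silhouettes('plate1',c): print(ori(c,m['pixels'],13))
c=shot('top');[print(b) for b in bis(c,22)]"
```

```text
t47.9 pos [534.6 264.3  94.6] gap 26.0 MOVE [ 75.3 -17.   -0.5] turn -0.2
(0.95, array([ 5.560e+02,  2.481e+02,  5.620e+01,  2.720e+01, -1.000e-01]))
(0.83, array([4.511e+02, 2.464e+02, 5.520e+01, 1.670e+01, 3.000e-01]))
(0.7, array([497.1, 347.2,  97.3,  46.4, -63.2]))
(0.69, array([ 4.798e+02,  3.522e+02,  3.760e+01,  2.980e+01, -2.000e-01]))
(0.66, array([519. , -24.1,  56.1,  39.9,  -5.5]))
(0.65, array([469.3, 204.5,  21.8,  18.1,  89.7]))
(0.62, array([ 5.631e+02,  2.801e+02,  5.610e+01,  2.770e+01, -3.000e-01]))
(0.58, array([479.6, 320.8,  39.3,  28.1,  -4.5]))
[493.4 352.7  99.9  43.7 -58.7]
[557.3 265.3 103.9 103.8 -25.9]
[457.7 261.7  77.7  26.6  -9.1]
(0.81, array([447. , 238.6,  51.5,  27.1,   1.1]))
(0.71, array([515.6, -29.8,  55.9,  28.8,  -4.7]))
(0.63, array([447.7, 207.1,  55.9,  27. ,   1.1]))
(0.63, array([468. , 351.5,  29.8,  22.5, -88.7]))
(0.48, array([573.3, 247.1,  24.9,  13.5, -89. ]))
(0.43, array([576.1, 281.1,  25.1,  20.2, -89. ]))
(0.32, array([ 536.9, -259.4,  155.8,  108.8,   74.7]))
```

Request:
send_rows([
  [[0,80,-17.2,0,0],[0,80,-17.2,0,0],[0,80,-17.2,30,0],[0,80,-17.2,65,0],[0,80,-17.2,71,0],[0,72,-17.2,71,0],[0,66,-17.2,71,0],[0,62,-17.2,71,0],[0,59,-17.2,71,0],[0,59,-17.2,71,0]],
])

```text
clock: 49.15
eef_pos: [593.4, 281.7, 25.4]
eef_rot: [-3.141, -0.001, -0.003]
wrist_force: [1.1, 0.1, 0.4]
finger_gap: 0.5
```

Request:
send_rows([
  [[0,0,0,0,0],[0,8,0,0,0],[0,8,0,-40,0],[0,-20,0,-70,0],[0,-59,17,-71,0],[0,-59,17,-71,0],[0,-59,17,-71,0]],
])

```text
clock: 49.85
eef_pos: [534.8, 264.7, 96.1]
eef_rot: [-3.141, -0.001, -0.004]
wrist_force: [0.3, -0.1, 0.4]
finger_gap: 0.4
```

```bash
python3 -c "
from h import *
go(400,0,300,0)
c=shot('wrist');save(c,'w9.png');[print(b) for b in bis(c,22)]
for m in manip.silhouettes('plate1',c): print(ori(c,m['pixels'],13))"
```

```text
t49.9 pos [534.8 264.7  96.1] gap 0.4 MOVE [-133.7  265.1 -204. ] turn -0.2
(0.89, array([ 4.797e+02,  3.204e+02,  3.890e+01,  2.930e+01, -1.000e-01]))
(0.87, array([469.5, 207.6,  29.8,  19.3,  89.7]))
(0.78, array([ 5.555e+02,  2.485e+02,  5.750e+01,  2.910e+01, -1.000e-01]))
(0.64, array([ 5.562e+02,  2.805e+02,  5.650e+01,  2.760e+01, -4.000e-01]))
(0.59, array([469.6, 233.6,  19.7,  14.9,   2.1]))
(0.56, array([468.6, 352.3,  59.3,  30. ,  -0.6]))
[477.2 341.8 106.8  83.8 -62.5]
[471.6 204.1  93.7  45.7  59.5]
[559.8 265.1 105.9  99.9  89.8]
```

View pics/w9.png

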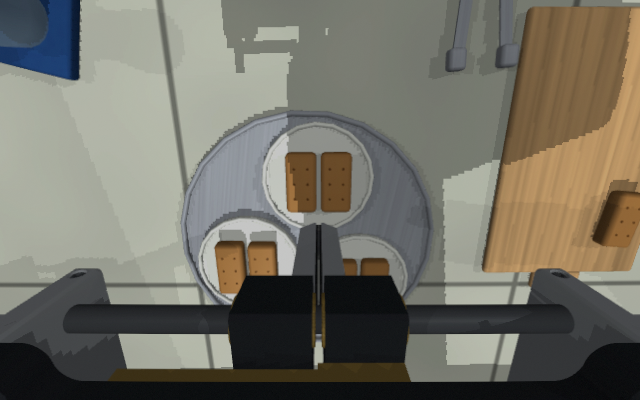

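Request:
send_rows([
  [[0,0,0,-50,0],[0,0,0,-100,0],[0,-120,200,-150,0],[0,-120,200,-150,0],[0,-120,200,-150,0],[0,-120,200,-150,0],[0,-120,200,-150,0],[0,-120,200,-150,0],[0,-120,200,-150,0],[0,-120,200,-150,0]],
])

```text
clock: 51.0
eef_pos: [414.5, 65.7, 245.3]
eef_rot: [-3.141, 0.0, -0.003]
wrist_force: [-0.3, 0.5, -0.6]
finger_gap: 0.3
```

```bash
python3 top.py n5.png; python3 -c "
from h import *
c=shot('top');save(c,'t10.png');[print(b) for b in bis(c,22)]
for m in manip.silhouettes('plate1',c): print(ori(c,m['pixels'],13))
a=cv2.resize(cv2.imread('pics/t10.png')[70:290,120:480],None,fx=2,fy=2,interpolation=2)
a[:150,-200:]=cv2.resize(cv2.imread('pics/n5.png'),(200,150))
cv2.imwrite('pics/fin2.png',a)"
```

```text
51.0 [414.47951852  65.65243052 245.33466881] [-0.28239767  0.50165236 -0.64525613]
(0.84, array([555.4, 246.6,  53.9,  24.9,   1.4]))
(0.84, array([466.8, 352.7,  56.2,  32. ,   1.2]))
(0.83, array([557. , 279.6,  49.4,  27.3,   1.1]))
(0.68, array([448.1, 238.6,  53.7,  27.1,   1.1]))
(0.67, array([447.7, 207.1,  55.9,  27. ,   1.1]))
(0.52, array([515.7, -30.2,  55.1,  27.7,  -4.2]))
(0.51, array([465.3, 320.6,  56.1,  27.4,   1.2]))
[556.3 264.9 103.1 102.7  45.9]
[464.9 337.9 105.1 103.2 -44.2]
[450.1 223.9 108.   98.6 -74.1]
```

View pics/fin2.png

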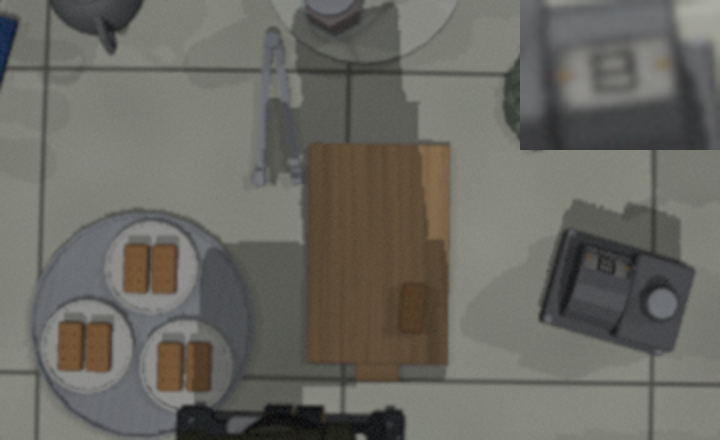

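```bash
python3 -c "
from cell import manip
print(manip.sign_off())"
```

```text
the job is handed in; nothing more can be done
None
```

The order for table 8 is ready and handed in, after about 51 s on the robot's clock. Each of the three plates holds two biscuits, and the counter shows 8 after six presses from 2.

- **Plates:** in the last pictures each pair lies flat, side by side and inside the lip. The seventh biscuit is still on the board.
- **Mended on the way:** a check after the key presses showed one biscuit on the far plate knocked about 8 mm, towards the lip. I squeezed that pair together again and pushed the biscuit back in line. This was after the counter was set, so that repair came out of the order asked.
- **Tongs and trivet:** I never went near either. The tongs look untouched in the last picture. The trivet read within a few mm of its start before that repair, but was mostly hidden in the last crop, so I did not re-measure it.
- **Disagreements:** the trained networks sometimes gave wrong outlines where something was hidden or at the picture's edge, for example taking the counter for a biscuit at low confidence. I went by the pictures there. No other check failed.

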